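Roll the measuring cell home in its V-groove

ROBOT

A 6-joint arm with a two-finger parallel gripper is mounted at the origin on the work surface. World frame = base frame: x ahead of the robot, y to its left, z up, the work surface at z = 0. Lengths are in m, angles in rad, forces in N, time in s.
With the tool pointing down it reaches from about 0.3 to 0.775 m from the base axis. Payload 14.6 kg.
Tool frame: the origin (TCP) lies at the centre of the arm's flange, where the gripper is bolted on; the fingertips stand 173 mm ahead of it and the grasp point (between the pads) lies 155 mm ahead of it (ctrl.grip_depth is the distance from the TCP to the grasp point, in m); z points along the fingers, x is the direction in which the jaws open and shut, and the axes are right-handed (so a half turn about z gives the same grasp; the last joint's range is limited). The gripper opens to 85 mm and grips with 20 to 120 N. Pads are 22 mm wide; open, the fingers measure 114 mm over their backs; the gripper's body (76 mm by 85 mm) begins 54 mm behind the grasp point. The pads swing forward as they close: fully open they stand 13 mm farther back than shut.
Start: joints at [-1.177, 0.3, 1.521, -0, 1.321, -0.067], TCP at [0.245, -0.493, 0.405] pointing down, gripper open.
Joint ranges: [-3.03, 3.03], [-0.79, 2.21], [0.23, 2.52], [-1.04, 4.18], [0, 3.07], [-2.55, 2.55]. Speed limits (rad/s): [2.22, 2.22, 2.57, 3.14, 3.14, 3.14].

INTERFACE

Orientations are given as a rotation vector (axis times angle).
In Python, from bench import ctrl gives the robot as it stands.
- The arm moves only by the shell command python3 -m inch 'ROWS'. ROWS is JSON, one flat list of numbers, 7 for each row, row after row: the shift along the tool's x, y, z in cm, then the turn, a rotation vector about the tool's x, y, z in degrees, then the finger opening in cm, from 0 to 8.54. In form: [dx, dy, dz, rx, ry, rz, hand, dx, dy, dz, rx, ry, rz, hand, ...]. A call has exactly 10 rows; each row is the pose to reach, as a shift and turn from the pose measured when the call began, along the tool's axes at that moment; what a row does not reach only later rows make up. A row lasts 1/8 s, in which the tool goes at most 62.5 mm and 10.7 degrees, less where a joint would pass 70% of its speed; a pose out of reach is approached as far as the arm can. A call with a gripper value outside its range is refused whole. The fingers move at their own pace and stop on an object; the grip force is fixed at half the most. Time passes only in rows, so rows that repeat a pose let the fingers close, or fill a call up. It gives the time, the measured TCP pose, the force and the opening at its end, in the units of the state.
- ctrl.state(): the state, without advancing time (a new reading comes with each control period).
- ctrl.read_camera(name): name is "scene" or "top" or "wrist"; returns a dict with "frame" (480x640x3 uint8, red, green, blue), "z_map" (480x640 float32, m along the optical axis (not along the pixel's ray), 0 where there is no reading), "camera_matrix" (3x3 intrinsics, pixels), "eye" and "attitude" of the camera in the world. Camera axes: x right, y up, looking along -z (the intrinsics and any distortion apply to the point x, -y, -z); pixel columns grow to the right and rows downward; lengths in m; the calibration is good to about 2 mm. A picture is of the moment at which its call begins.
- ctrl.hand_in(): hands the job in, once; it reports no verdict.
The state is a dict: "time": time; "joint_positions": joint angles; "dq": joint speeds; "tau": joint torques, N m; "tool_pos": TCP position; "tcp_rot": TCP orientation; "wrist_force": force on the tool from outside, world axes, zero at the start; "ft_torque": the same for the moment, N m; "grip_width": opening from 0.0 (shut) to 1.0 (fully open).
Only numpy, scipy, OpenCV 4.12 (cv2) and the standard library are available. Lean on these libraries where they do the work, as an engineer would, in place of code of your own. Each camera call takes 0.05 s, during which the arm holds its last target.

TASK

One of the two steel measuring cells in the slanted V-groove holders is not fully home: its collar rides on the index pin. Take that cell by its black knob and, without taking it out of the groove, roll it there until one of the collar's notches finds the pin, slide it down fully home and let go. Leave the other cell and its holder as they are, and do not disturb the things standing round about.

Things in the scene. Friction and masses are not known exactly. Their poses are not given: they have to be found in the camera images.
- station: Fixed holder of the cell to bring home (two alike; which is left varies): white foot 150 x 96 mm, aluminium 90-degree V-groove 80 mm long. Origin: on the axis of a cell lying in the groove, at its lower end, 55 mm above the bench. z: up along the groove, 30 degrees from vertical, top leaning to the robot's side. x: out of the open side (away from the robot and up; gravity holds the cell in). y: level.
- pin (a point): Tip of that holder's index pin: 6 mm in diameter, parallel to the groove, standing 18 mm above the flat upper end of the groove block (the collar's seat, at z = 80 mm of the holder). In the holder's frame the tip is at x = -24, y = 0, z = 98 mm. Axes as the holder's.
- cell: Cell not yet home: steel tube 32 mm in diameter, 175 to 350 g, lying in the groove of station. Origin: centre of its foot; z up along the tube. Collar 54 mm in diameter at z = 80 to 88 mm, with two notches through it, at its own +x and -x, about 11 mm wide. At the start the collar rests on the pin: the cell is 18 mm up the groove. It stays there when let go.
- notch (a point): Middle of the cell's +x notch, 24 mm from the tube's axis, at z = 84 mm of the cell; the other notch is opposite. Once a notch faces the pin within about 0.1 rad the cell can slide down 18 mm to lie with its collar on the seat: fully home, its origin then at the holder's within 1 mm. At most a quarter turn is needed. Friction may hold it; a light push along the groove sends it down.
- knob (a point): Middle of the cell's black round knob, 34 mm in diameter, 28 mm tall (z = 100 to 128 mm of the cell; this point z = 114), axes as the cell's. Below it a neck 24 mm in diameter and 12 mm long down to the collar's top at z = 88. The knob is fixed to the tube and turns with it.
- cell_ref: The other cell, of the same shape, already fully home in the other holder; to be left alone.
- station_ref: The other holder, like station, with the cell that is home.
- dish: Bystander: clear flat dish, 54 mm in diameter, 14 mm high; origin under its centre.
- beaker: Bystander: glass beaker, 64 mm in diameter, 75 mm high; origin under its centre.
- bottle: Bystander: amber bottle, 58 mm in diameter, 110 mm high; origin under its centre.
- jar: Bystander: white jar, 60 mm in diameter, 75 mm high; origin under its centre.
- tipbox: Bystander: clear box 120 x 85 x 55 mm; origin under its centre.
Mind the look-alikes: they are no part of the job. What is shaped like the station but orange is not meant.

How it is judged:
At the end, for the whole second after the job is handed in: The cell lies at rest in its groove, fully home: not more than 3 mm from the home position along the groove, its origin within 5 mm of the holder's, its axis within 0.06 rad of the groove's, let go. The other cell is still home (within 5 mm) (z of cell in the frame of station between -0.003 and 0.003 m and distance between cell and station below 0.005 m and angle between the z axis of cell and the z axis of station, either way round below 0.06 rad and linear speed of cell below 0.01 m/s and angular speed of cell below 0.1 rad/s and contact force between cell and the fingers below 0.1 N and distance between cell_ref and station_ref below 0.005 m); the robot touches nothing.
It fails at once if the cell is taken out of its groove (off the groove axis by more than 20 mm at its foot, or up it by more than 50 mm) (x of cell in the frame of station above 0.02 m or y of cell in the frame of station above 0.02 m or y of cell in the frame of station below -0.02 m or z of cell in the frame of station above 0.05 m).
It fails at once if the other cell is moved by more than 6 mm (distance of cell_ref from where it was at the start of the episode above 0.006 m).
It fails at once if a bystander is moved by more than 30 mm or tipped over (distance of any of dish, beaker, bottle, jar, tipbox from where it was at the start of the episode above 0.03 m or angle between any of dish, beaker, bottle, jar, tipbox's own z axis and vertical above 0.5 rad).
It also fails if it takes over 64 s, if anything falls off the work surface, if the arm or the gripper's body presses on something with over 40 N, if the wrist force passes 120 N, or if a joint passes its speed limit or range.

## Working session

There is one attempt and no reset: what is moved stays moved. The work goes in short steps, Python scripts to look and compute and a shell command to move; the robot and the scene stay as the last step left them, time stands still between calls to the robot, and variables do not carry over. Pictures are saved under pics/ and viewed, and the job is handed in when it is done.

```bash
ls; mkdir -p pics; python3 - <<'E'
from bench import ctrl
import cv2
print(ctrl.state())
for n in ["scene","top","wrist"]:
    r=ctrl.read_camera(n)
    cv2.imwrite(f"pics/{n}0.png",r["frame"][:,:,::-1]); print(n,r["camera_matrix"],r["eye"],r["attitude"],{k:v for k,v in r.items() if k not in("frame","z_map","camera_matrix","eye","attitude")})
E
```

```text
pics
{'time': 0.0, 'joint_positions': array([-1.17659083e+00,  3.00499897e-01,  1.52161154e+00, -3.98469945e-06,
        1.32070884e+00, -6.66272842e-02]), 'dq': array([ 0.00019755,  0.00171489,  0.00170467, -0.00179913,  0.0022685 ,
        0.00143997]), 'tau': array([ 2.26082084e-03, -5.43491900e+01, -3.61792946e+01, -2.18576730e-05,
        4.00391204e-03,  5.43311785e-05]), 'tool_pos': array([ 0.24455207, -0.49260125,  0.40409251]), 'tcp_rot': array([-2.66946670e+00,  1.65501597e+00,  1.57080633e-03]), 'wrist_force': array([-0.3457899 ,  0.28742828, -0.5289913 ]), 'ft_torque': array([ 0.08156974, -0.03153847, -0.01422247]), 'grip_width': 0.9990682333295984}
scene [[476.95369833   0.         318.63382512]
 [  0.         476.95369833 239.03286932]
 [  0.           0.           1.        ]] [1.03808837 0.33065682 1.00572289] [0.33908355 0.70420796 2.12871309] {}
top [[599.28206092   0.         312.48355203]
 [  0.         599.28206092 235.26018666]
 [  0.           0.           1.        ]] [ 0.38247609 -0.06825237  1.93269846] [ 0.06045762 -0.0655364  -1.59042009] {}
wrist [[368.36597098   0.         322.9668417 ]
 [  0.         368.36597098 241.17786114]
 [  0.           0.           1.        ]] [ 0.30575848 -0.46115245  0.37281728] [-0.24849975  0.15447032 -1.10141501] {}
```

View pics/scene0.png

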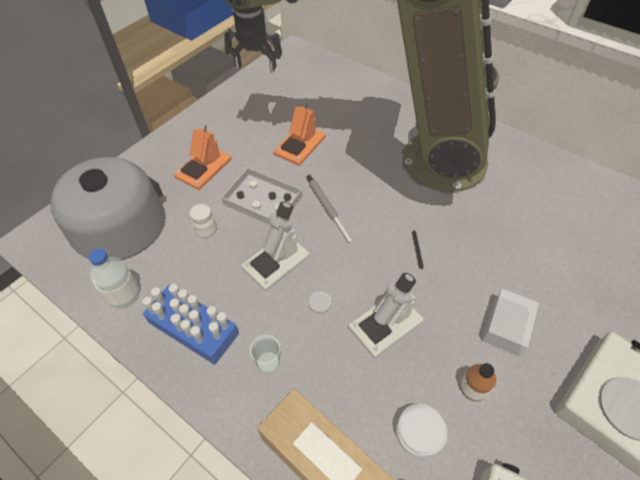

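View pics/top0.png

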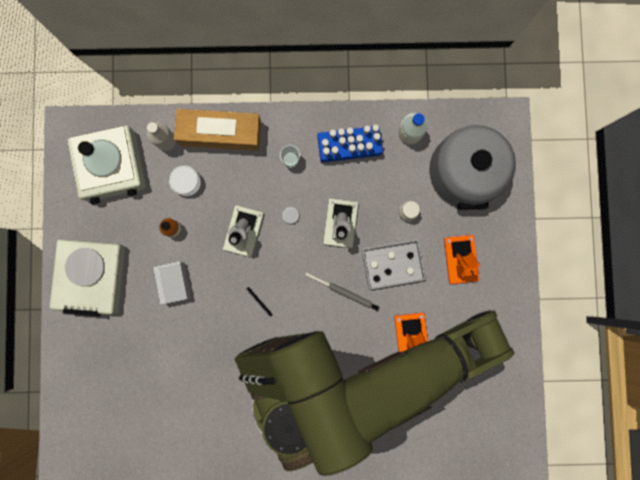

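View pics/wrist0.png

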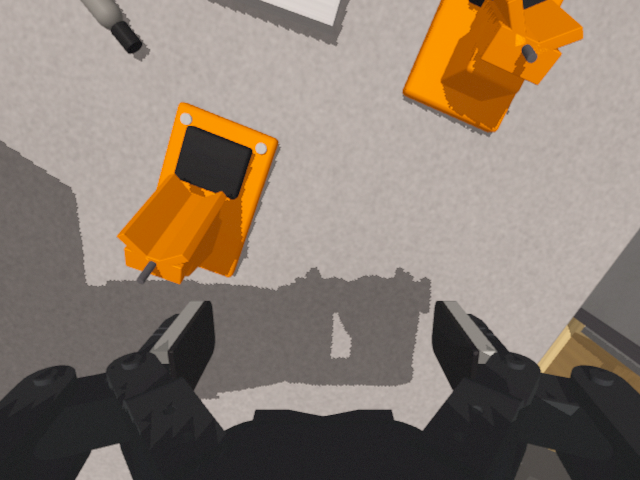

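The two grey cells are at scene (283,235) and (397,297), in the top view at (341,225) and (240,232). The orange look-alikes at top (462,258) and (411,330) are not meant. I'll enlarge both to see which cell is raised.

```bash
python3 - <<'E'
import cv2,numpy as np
s=cv2.imread("pics/scene0.png");t=cv2.imread("pics/top0.png")
a=cv2.resize(s[190:290,235:325],(396,440),interpolation=cv2.INTER_CUBIC)
b=cv2.resize(s[260:360,345:435],(396,440),interpolation=cv2.INTER_CUBIC)
cv2.imwrite("pics/c1.png",np.hstack([a,b]))
a=cv2.resize(t[190:260,310:375],(390,420),interpolation=cv2.INTER_CUBIC)
b=cv2.resize(t[195:265,210:275],(390,420),interpolation=cv2.INTER_CUBIC)
cv2.imwrite("pics/c2.png",np.hstack([a,b]))
E
```

```text
(no output)
```

View pics/c1.png

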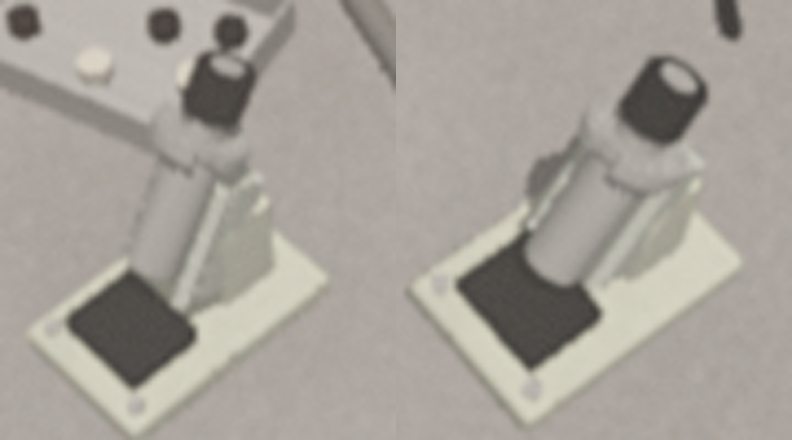

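View pics/c2.png

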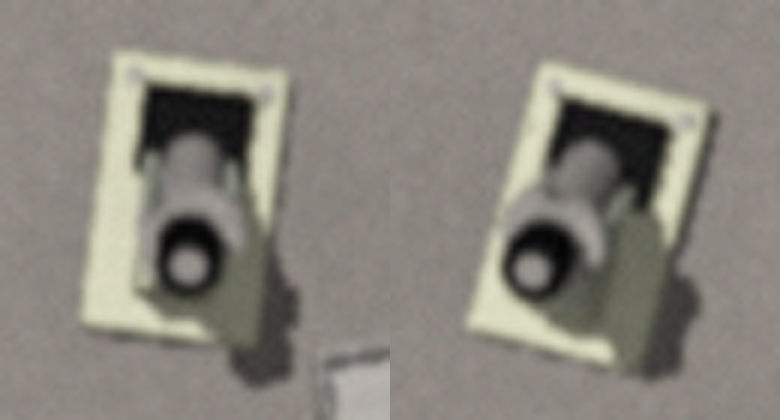

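The scene-left cell (283,235) shows a gap between collar and block; the right one's collar sits on its block. I'll check that against the depths.

```bash
cat > h.py <<'E'
from bench import ctrl
import numpy as np, cv2
from scipy.spatial.transform import Rotation as R
def cloud(r):
    K=r["camera_matrix"]; z=r["z_map"]; v,u=np.mgrid[0:480,0:640]
    p=np.stack([(u-K[0,2])/K[0,0]*z,-(v-K[1,2])/K[1,1]*z,-z],-1)
    return p@R.from_rotvec(r["attitude"]).as_matrix().T+r["eye"], z>0
def proj(r,P):
    q=(np.atleast_2d(P)-r["eye"])@R.from_rotvec(r["attitude"]).as_matrix(); K=r["camera_matrix"]
    return np.stack([K[0,2]+K[0,0]*q[:,0]/-q[:,2],K[1,2]-K[1,1]*q[:,1]/-q[:,2]],-1)
def stat(p,yaw):  # station pose matrix; yaw=horizontal heading of groove-open side
    h=np.array([np.cos(yaw),np.sin(yaw),0]);u=np.array([0,0,1.])
    z=-h*.5+u*np.cos(np.pi/6); x=h*np.cos(np.pi/6)+u*.5
    return np.stack([x,np.cross(z,x),z],1)
E
python3 - <<'E'
from h import *
for n in ["top","scene"]:
    r=ctrl.read_camera(n); P,ok=cloud(r)
    f=r["frame"].astype(int); dark=(f.max(2)<70)&ok
    for nm,box in {"top":{"R":(310,190,375,260),"L":(210,195,275,265)},"scene":{"R":(235,190,325,290),"L":(345,260,435,360)}}[n].items():
        m=np.zeros(ok.shape,bool); m[box[1]:box[3],box[0]:box[2]]=1
        Q=P[m&ok]; 
        print(n,nm,"zmax pct",np.percentile(Q[:,2],[1,50,98,99.5,100]).round(4))
        K=P[m&dark&(P[...,2]>.1)]; print(" knob dark",len(K),K.mean(0).round(4),K[:,2].min().round(3),K[:,2].max().round(3))
        # top disc of knob: light px above
        T=Q[Q[:,2]>Q[:,2].max()-.012]; print(" toppts",len(T),T.mean(0).round(4))
        W=P[m&ok&(f.min(2)>175)&(P[...,2]<.03)]; print(" foot",len(W),W.mean(0).round(4) if len(W) else "",W[:,2].min() if len(W) else'')
E
```

```text
top R zmax pct [-0.0113  0.003   0.1764  0.1865  0.2007]
 knob dark 88 [ 0.5315 -0.1604  0.1786] 0.11 0.201
 toppts 13 [ 0.5334 -0.1594  0.1915]
 foot 308 [ 0.5763 -0.1451  0.0172] 0.002990682486453844
top L zmax pct [-0.0113  0.0029  0.1602  0.1702  0.1784]
 knob dark 94 [0.5226 0.1527 0.16  ] 0.105 0.178
 toppts 48 [0.5203 0.156  0.1706]
 foot 243 [0.5654 0.1584 0.0182] 0.002847150788725772
scene R zmax pct [-0.0038  0.0028  0.1705  0.1846  0.1903]<stdin>:9: RuntimeWarning: Mean of empty slice.
  ret = um.true_divide(
Traceback (most recent call last):
ValueError: zero-size array to reduction operation minimum which has no identity
```

R (scene-left, top (341,225)) stands about 15 mm higher, matching 18·cos30, so it is the cell to bring home. Next I'll find the foot's heading and axis.

```bash
cat >> h.py <<'E'
def ray(r,u,v,z):
    K=r["camera_matrix"]; d=R.from_rotvec(r["attitude"]).as_matrix()@np.array([(u-K[0,2])/K[0,0],-(v-K[1,2])/K[1,1],-1])
    return r["eye"]+d*(z-r["eye"][2])/d[2]
E
python3 - <<'E'
from h import *
r=ctrl.read_camera("top"); f=r["frame"].astype(int); P,ok=cloud(r)
m=np.zeros((480,640),np.uint8); b=(f.min(2)>165); m[190:260,318:372]=b[190:260,318:372]
sub=P[(m>0)&(P[...,2]<.03)]; print("foot z",np.percentile(sub[:,2],[10,50,90]))
n,l,st,c=cv2.connectedComponentsWithStats(m); k=1+np.argmax(st[1:,4]); ys,xs=np.where(l==k)
rect=cv2.minAreaRect(np.stack([xs,ys],1).astype(np.float32)); print(rect)
W=[ray(r,*q,.012) for q in cv2.boxPoints(rect)]; print(np.round(W,4)); 
print("yaws",[np.arctan2(*(W[(i+1)%4]-W[i])[1::-1]).round(3) for i in range(4)],[np.linalg.norm(W[(i+1)%4]-W[i]).round(4) for i in range(4)])
C=[ray(r,*q,.012) for q in [(329.2,198.7),(358,202),(323.7,244.2),(352.5,247.5)]]
print(np.round(C,4)); d=C[0]-C[2]; print("hand yaw",np.arctan2(d[1],d[0]),np.linalg.norm(d),np.linalg.norm(C[0]-C[1]),np.mean(C,0))
E
```

```text
foot z [0.00848512 0.01752793 0.02344184]
((340.0692443847656, 222.4461669921875), (28.279918670654297, 44.77653884887695), 7.125016689300537)
[[ 0.511  -0.1101  0.012 ]
 [ 0.6545 -0.1313  0.012 ]
 [ 0.6412 -0.2216  0.012 ]
 [ 0.4979 -0.2     0.012 ]]
yaws [np.float64(-0.146), np.float64(-1.716), np.float64(2.992), np.float64(1.426)] [np.float64(0.145), np.float64(0.0913), np.float64(0.145), np.float64(0.0908)]
[[ 0.6538 -0.1325  0.012 ]
 [ 0.6411 -0.2253  0.012 ]
 [ 0.5068 -0.1115  0.012 ]
 [ 0.4943 -0.2037  0.012 ]]
hand yaw -0.1421826462543578 0.148418378165894 0.09362928707682447 [ 0.57400656 -0.16822339  0.012     ]
```

```bash
cat >> h.py <<'E'
def goal(pos,Rt):
    s=ctrl.state(); R0=R.from_rotvec(s["tcp_rot"]).as_matrix()
    d=R0.T@(pos-s["tool_pos"])*100; w=R.from_matrix(R0.T@Rt).as_rotvec()*180/np.pi
    return d.round(2),w.round(2)
E
python3 - <<'E'
from h import *
s=ctrl.state(); R0=R.from_rotvec(s["tcp_rot"]).as_matrix(); print(R0.round(3))
r=ctrl.read_camera("wrist"); print("cam in tool",(R0.T@(r["eye"]-s["tool_pos"])).round(4),(R0.T@R.from_rotvec(r["attitude"]).as_matrix()).round(3))
S=stat(0,-.143); print(S.round(3))
mid=np.array([.537,-.163,.169]); pos=mid+.275*S[:,2]
for sg in (1,-1):
    X=sg*S[:,1]; Z=-S[:,2]; Rt=np.stack([X,np.cross(Z,X),Z],1); print(sg,goal(pos,Rt),Rt.round(2).tolist())
E
```

```text
[[ 0.445 -0.896 -0.   ]
 [-0.896 -0.445  0.   ]
 [-0.     0.    -1.   ]]
cam in tool [-0.0009 -0.0688  0.0314] [[ 1.    -0.001 -0.001]
 [-0.001 -0.962 -0.274]
 [-0.001  0.274 -0.962]]
[[ 0.857  0.143 -0.495]
 [-0.123  0.99   0.071]
 [ 0.5    0.     0.866]]
1 (array([-24.33, -29.53,  -0.25]), array([ -11.8 ,   37.83, -141.17])) [[0.14, 0.86, 0.49], [0.99, -0.12, -0.07], [0.0, 0.5, -0.87]]
-1 (array([-24.33, -29.53,  -0.25]), array([29.08,  9.07, 33.79])) [[-0.14, -0.86, 0.49], [-0.99, 0.12, -0.07], [-0.0, -0.5, -0.87]]
```

```bash
python3 -m inch '[-3,-3.7,0,3.6,1.1,4.2,8.5, -6.1,-7.4,0,7.3,2.3,8.4,8.5, -9.1,-11.1,0,10.9,3.4,12.7,8.5, -12.2,-14.8,-0.1,14.5,4.5,16.9,8.5, -15.2,-18.5,-0.1,18.2,5.7,21.1,8.5, -18.3,-22.2,-0.2,21.8,6.8,25.3,8.5, -21.3,-25.9,-0.2,25.4,7.9,29.6,8.5, -24.3,-29.5,-0.2,29.1,9.1,33.8,8.5, -24.3,-29.5,-0.2,29.1,9.1,33.8,8.5, -24.3,-29.5,-0.2,29.1,9.1,33.8,8.5]'; python3 - <<'E'
from h import *
print(ctrl.state()["joint_positions"].round(3))
for n in("wrist","scene"):
    cv2.imwrite(f"pics/{n}1.png",ctrl.read_camera(n)["frame"][:,:,::-1])
E
```

```text
time: 1.6
tool_pos: [0.4006, -0.144, 0.4067]
tcp_rot: [-1.799, 2.074, -0.557]
wrist_force: [-0.2, -0.4, 0.1]
grip_width: 1.0
[-0.457 -0.057  1.94   0.223  0.769  1.134]
```

View pics/wrist1.png

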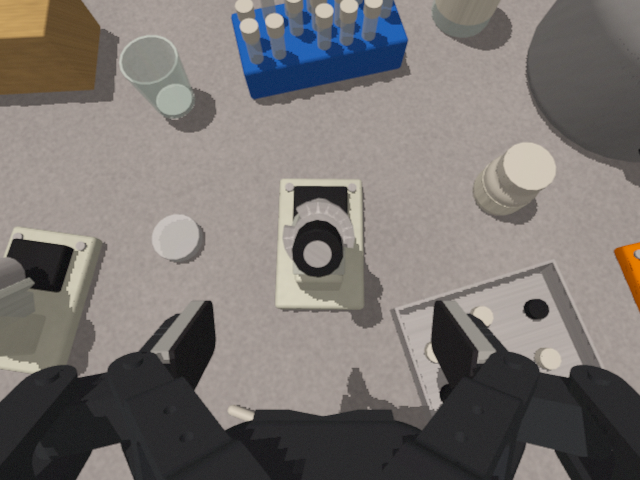

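```bash
python3 - <<'E'
from h import *
r=ctrl.read_camera("wrist"); S=stat(0,-.143)
T=np.array([.537,-.163,.169])+.014*S[:,2]
print("pred knob top",proj(r,T))
P,ok=cloud(r); print("knob top depth pt",P[252:258,314:322].reshape(-1,3).mean(0))
f=r["frame"][165:325,260:380,::-1]
cv2.imwrite("pics/w1c.png",cv2.resize(f,(600,800)[::1],interpolation=cv2.INTER_CUBIC)[:600])
E
```

```text
pred knob top [[321.00000456 244.55741238]]
knob top depth pt [ 0.52380263 -0.15882574  0.1813308 ]
```

View pics/w1c.png

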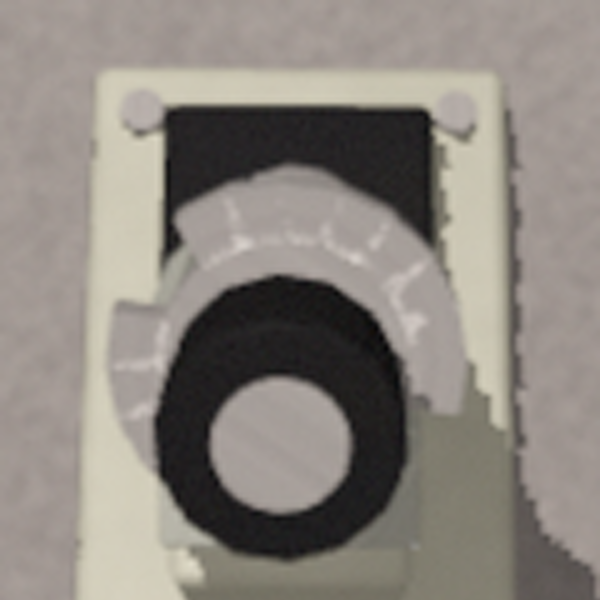

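```bash
cat >> h.py <<'E'
def rayplane(r,u,v,p0,n):
    K=r["camera_matrix"]; d=R.from_rotvec(r["attitude"]).as_matrix()@np.array([(u-K[0,2])/K[0,0],-(v-K[1,2])/K[1,1],-1])
    return r["eye"]+d*((p0-r["eye"])@n)/(d@n)
E
python3 - <<'E'
from h import *
r=ctrl.read_camera("wrist")
C=[ray(r,*q,.012) for q in [(279.4,179.3),(360.3,179.4),(277,309),(363,309)]]; print(np.round(C,4))
for a,b in((0,2),(1,3)): d=C[a]-C[b]; print(np.arctan2(d[1],d[0]),np.linalg.norm(d))
print(np.linalg.norm(C[0]-C[1]),"centre",np.mean(C,0))
d=C[0]-C[1]; print("short edge yaw",np.arctan2(d[1],d[0])-np.pi/2)
for yaw in(-.143,):
    S=stat(0,yaw); T=ray(r,316.4,254,.1814); O=T-.146*S[:,2]; print("T",T,"O",O)
    lat=np.array([-np.sin(yaw),np.cos(yaw),0]); print("lat off of foot centre",(np.mean(C,0)-O)@lat, (np.mean(C,0)-O)@S[:,0])
    for q in [(290,218),(287.5,212),(286,222)]:
        p=rayplane(r,*q,O+.106*S[:,2],S[:,2]); l=S.T@(p-O); print(q,l.round(4),"rad",np.hypot(*l[:2]).round(4),"ang deg",np.degrees(np.arctan2(l[1],l[0])).round(1))
E
```

```text
[[ 0.6556 -0.13    0.012 ]
 [ 0.642  -0.224   0.012 ]
 [ 0.5067 -0.1102  0.012 ]
 [ 0.4935 -0.2018  0.012 ]]
-0.13179127000867116 0.1502027991627716
-0.14872623151834152 0.1501040441471089
0.09506977698026418 centre [ 0.57446237 -0.16650702  0.012     ]
short edge yaw -0.14429282612892647
T [ 0.52421569 -0.15825342  0.1814    ] O [ 0.59647057 -0.16865687  0.05496029]
lat off of foot centre -0.0010085489533321254 -0.04061060174000085
(290, 218) [0.015  0.0201 0.106 ] rad 0.0251 ang deg 53.2
(287.5, 212) [0.0195 0.0218 0.106 ] rad 0.0293 ang deg 48.2
(286, 222) [0.012  0.0231 0.106 ] rad 0.026 ang deg 62.6
```

```bash
python3 - <<'E'
from h import *
r=ctrl.read_camera("wrist"); S=stat(0,-.143); O=np.array([.5965,-.1687,.055])
for q in [(295.6,207.4),(283,226)]:
    p=rayplane(r,*q,O+.106*S[:,2],S[:,2]); l=S.T@(p-O); print(l.round(4),np.hypot(*l[:2]).round(4),np.degrees(np.arctan2(l[1],l[0])).round(1))
for a in np.radians([50,52,54,56,58,60]):
    o=[O+S@np.array([.026968*0+27e-3*np.cos(a+s*.205),27e-3*np.sin(a+s*.205),.106]) for s in(-1,1)]
    print(np.degrees(a).round(),proj(r,o).round(1).tolist())
# joint-6 sense and target: roll -50 about tool z, at knob +60mm clearance
X=-S[:,1];Z=-S[:,2];Rt=np.stack([X,np.cross(Z,X),Z],1)@R.from_euler('z',-50,degrees=True).as_matrix()
mid=O+.132*S[:,2]
print(goal(mid+.215*S[:,2],Rt),goal(mid+.155*S[:,2],Rt))
E
```

```text
[0.0229 0.0159 0.106 ] 0.0279 34.6
[0.0089 0.0255 0.106 ] 0.027 70.7
50.0 [[294.5, 209.7], [285.2, 220.9]]
52.0 [[293.5, 210.5], [284.6, 222.0]]
54.0 [[292.6, 211.4], [284.1, 223.2]]
56.0 [[291.6, 212.2], [283.6, 224.3]]
58.0 [[290.8, 213.1], [283.2, 225.5]]
60.0 [[289.9, 214.1], [282.8, 226.6]]
(array([-0.41,  0.48,  5.62]), array([ 2.000e-02, -7.000e-02, -5.006e+01])) (array([-0.41,  0.48, 11.62]), array([ 2.000e-02, -7.000e-02, -5.006e+01]))
```

```bash
python3 -m inch '[-0.1,0.1,0.8,0,0,-8,8.5, -0.1,0.2,1.6,0,0,-16,8.5, -0.2,0.3,2.4,0,0,-24,8.5, -0.3,0.4,3.2,0,0,-32,8.5, -0.4,0.5,4,0,0,-41,8.5, -0.4,0.5,5,0,0,-50,8.5, -0.4,0.5,5.6,0,0,-50,8.5, -0.4,0.5,5.6,0,0,-50,8.5, -0.4,0.5,5.6,0,0,-50,8.5, -0.4,0.5,5.6,0,0,-50,8.5]'; python3 - <<'E'
from h import *
print(ctrl.state()["joint_positions"].round(3))
S=stat(0,-.143); O=np.array([.5965,-.1687,.055])
r=ctrl.read_camera("wrist"); f=r["frame"][:,:,::-1].copy()
print("pred knob top centre",proj(r,[O+.146*S[:,2],O+.106*S[:,2]]).round(1))
cv2.imwrite("pics/w2.png",f)
X=-S[:,1];Z=-S[:,2];Rt=np.stack([X,np.cross(Z,X),Z],1)@R.from_euler('z',-50,degrees=True).as_matrix()
print(goal(O+(.132+.155)*S[:,2],Rt))
E
```

```text
time: 3.1
tool_pos: [0.4245, -0.1441, 0.3559]
tcp_rot: [-2.65, 1.189, -0.75]
wrist_force: [0.2, 0.3, -0.3]
grip_width: 0.996
[-0.432  0.056  1.953  0.239  0.639  0.256]
pred knob top centre [[324.6 280. ]
 [324.2 255. ]]
(array([-0.01, -0.02,  6.04]), array([ 0.03, -0.07, -0.11]))
```

View pics/w2.png

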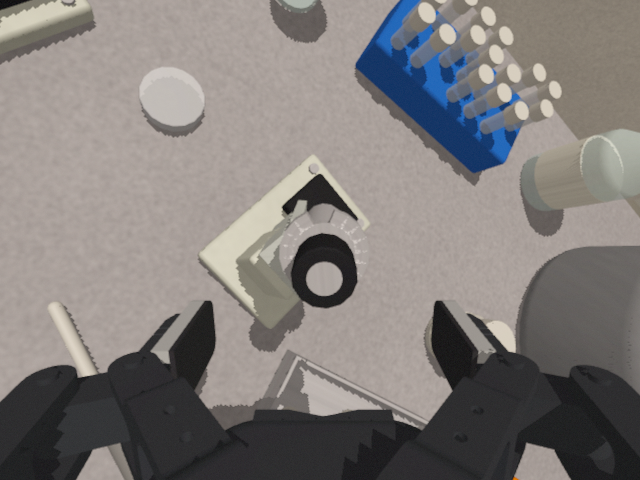

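```bash
python3 -m inch '[0,0,1.2,0,0,0,8.5, 0,0,2.4,0,0,0,8.5, 0,0,3.6,0,0,0,8.5, 0,0,4.8,0,0,0,8.5, 0,0,6,0,0,0,8.5, 0,0,6,0,0,0,7, 0,0,6,0,0,0,5, 0,0,6,0,0,0,3.8, 0,0,6,0,0,0,2.5, 0,0,6,0,0,0,2.5]'; python3 - <<'E'
from h import *
s=ctrl.state();print(s["grip_width"]*8.54,s["wrist_force"],s["ft_torque"])
cv2.imwrite("pics/w3.png",ctrl.read_camera("wrist")["frame"][:,:,::-1])
f=ctrl.read_camera("scene")["frame"][160:310,200:360,::-1];cv2.imwrite("pics/s3.png",cv2.resize(f,(640,600),interpolation=cv2.INTER_CUBIC))
E
```

```text
time: 4.4
tool_pos: [0.4542, -0.1484, 0.3045]
tcp_rot: [-2.65, 1.189, -0.751]
wrist_force: [-3.9, 0.7, 6.1]
grip_width: 0.38
3.248902867926727 [-3.91665666  0.69466532  6.12225449] [0.05202717 0.36577792 0.02023647]
```

View pics/w3.png

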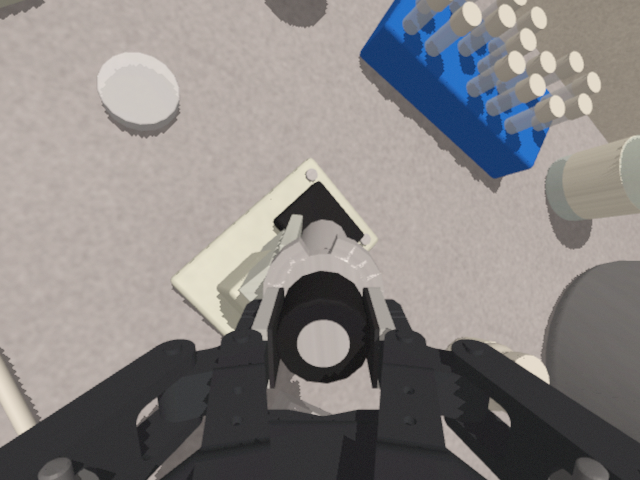

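View pics/s3.png

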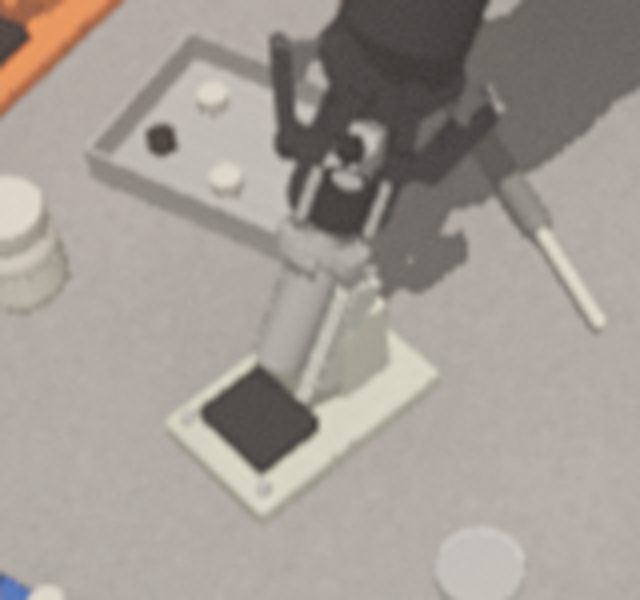

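```bash
python3 -m inch '[0,0,-0.1,0,0,0,2.5, 0,0,-0.1,0,0,7,2.5, 0,0,-0.1,0,0,14,2.5, 0,0,-0.1,0,0,21,2.5, 0,0,-0.1,0,0,28,2.5, 0,0,-0.1,0,0,35,2.5, 0,0,-0.1,0,0,42,2.5, 0,0,-0.1,0,0,48,2.5, 0,0,-0.1,0,0,52.5,2.5, 0,0,-0.1,0,0,52.5,2.5]'; python3 - <<'E'
from h import *
s=ctrl.state();print(s["grip_width"]*8.54,s["wrist_force"],s["ft_torque"],s["joint_positions"].round(3))
r=ctrl.read_camera("wrist");f=r["frame"][:,:,::-1].copy()
S=stat(0,-.143); O=np.array([.5965,-.1687,.055]);print(proj(r,O+.106*S[:,2]),proj(r,O+.146*S[:,2]))
print("tool x,z vs station",(S.T@R.from_rotvec(s["tcp_rot"]).as_matrix()).round(3),S.T@(s["tool_pos"]-O))
cv2.imwrite("pics/w4.png",cv2.resize(f[160:400,220:420],(666,800))[:600])
E
```

```text
time: 5.75
tool_pos: [0.4537, -0.1483, 0.3053]
tcp_rot: [-1.745, 2.11, -0.547]
wrist_force: [2.1, 2.1, -0.8]
grip_width: 0.381
3.254990345911967 [ 2.10083405  2.07084385 -0.80726133] [ 0.32300367 -0.05411994  0.17849484] [-0.412  0.194  1.932  0.268  0.522  1.147]
[[322.66975096 295.74900529]] [[322.70825105 343.9969451 ]]
tool x,z vs station [[-0.045 -0.999  0.002]
 [-0.999  0.045 -0.001]
 [ 0.001 -0.002 -1.   ]] [ 2.27444512e-04 -1.11775922e-04  2.88886663e-01]
```

View pics/w4.png

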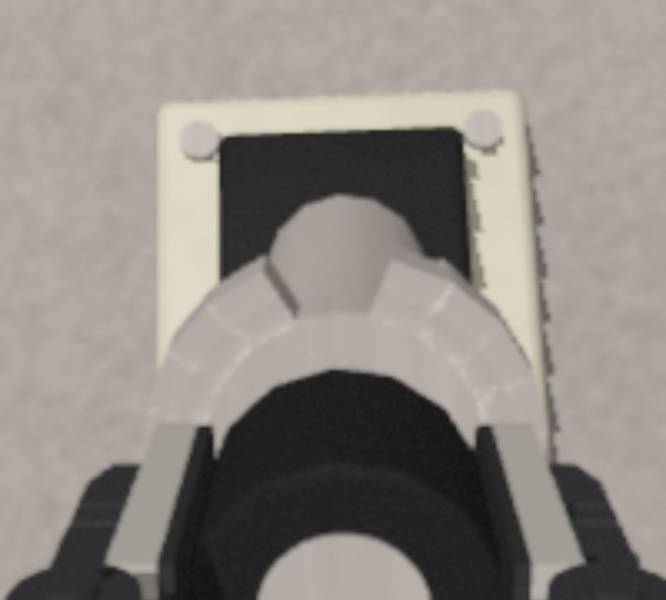

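```bash
python3 - <<'E'
from h import *
r=ctrl.read_camera("wrist");S=stat(0,-.143); O=np.array([.5965,-.1687,.055])
for x,y in[(268,262),(390,260),(297,312),(372,312)]:
    p=rayplane(r,220+x/3.33,160+y/3.333,O+.107*S[:,2],S[:,2]); l=S.T@(p-O);print(l.round(4),np.hypot(*l[:2]).round(4),np.degrees(np.arctan2(l[1],l[0])).round(1))
E
```

```text
[0.0272 0.0083 0.107 ] 0.0285 17.0
[ 0.0268 -0.0073  0.107 ] 0.0278 -15.2
[0.0204 0.005  0.107 ] 0.021 13.7
[ 0.02   -0.0047  0.107 ] 0.0205 -13.4
```

```bash
python3 -m inch '[0,0,0.1,0,0,0,2.5, 0,0,0.2,0,0,0,2.5, 0,0,0.4,0,0,0,2.5, 0,0,0.6,0,0,0,2.5, 0,0,0.8,0,0,0,2.5, 0,0,1.0,0,0,0,2.5, 0,0,1.2,0,0,0,2.5, 0,0,1.4,0,0,0,2.5, 0,0,1.5,0,0,0,2.5, 0,0,1.5,0,0,0,2.5]'; python3 - <<'E'
from h import *
s=ctrl.state();print(s["wrist_force"],s["ft_torque"])
r=ctrl.read_camera("wrist");f=r["frame"][:,:,::-1].copy()
S=stat(0,-.143); O=np.array([.5965,-.1687,.055]);print(S.T@(s["tool_pos"]-O))
cv2.imwrite("pics/w5.png",f)
f=ctrl.read_camera("scene")["frame"][160:310,200:360,::-1];cv2.imwrite("pics/s5.png",cv2.resize(f,(640,600),interpolation=cv2.INTER_CUBIC))
E
```

```text
time: 7.1
tool_pos: [0.4612, -0.1493, 0.2922]
tcp_rot: [-1.747, 2.109, -0.547]
wrist_force: [3.8, 2.3, -1.8]
grip_width: 0.381
[ 3.81938477  2.31296324 -1.82054127] [ 0.46638815 -0.34957114  0.34809153]
[ 2.00366335e-04 -1.09082875e-04  2.73765582e-01]
```

View pics/w5.png

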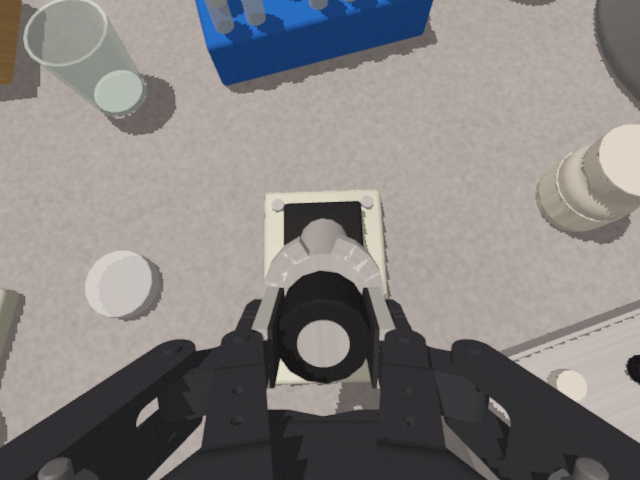

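View pics/s5.png

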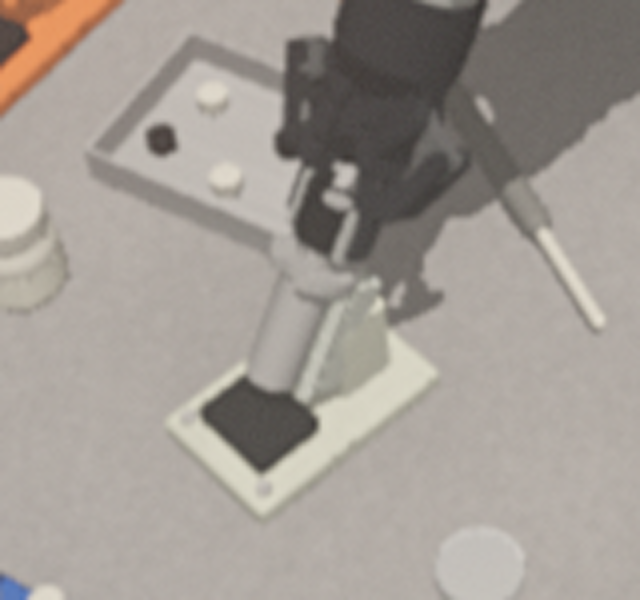

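```bash
python3 -m inch '[0,0,0.05,0,0,0,2.5, 0,0,0.1,0,0,0,2.5, 0,0,0.15,0,0,0,2.5, 0,0,0.2,0,0,0,2.5, 0,0,0.25,0,0,0,2.5, 0,0,0.3,0,0,0,2.5, 0,0,0.35,0,0,0,2.5, 0,0,0.35,0,0,0,2.5, 0,0,0.35,0,0,0,2.5, 0,0,0.35,0,0,0,2.5]'; python3 - <<'E'
from h import *
s=ctrl.state();S=stat(0,-.143); O=np.array([.5965,-.1687,.055]);print(S.T@(s["tool_pos"]-O),S.T@s["wrist_force"],s["ft_torque"])
E
```

```text
time: 8.45
tool_pos: [0.4629, -0.1496, 0.2892]
tcp_rot: [-1.747, 2.109, -0.547]
wrist_force: [3.2, 3.8, 0.9]
grip_width: 0.382
[ 1.90022172e-04 -1.08070246e-04  2.70266852e-01] [ 2.75279163  4.2394394  -0.53702107] [ 0.60888411 -0.45810956  0.42026238]
```

```bash
python3 -m inch '[0,0,0.05,0,0,0,2.5, 0,0,0.05,0,0,0,2.5, 0,0,0.1,0,0,0,2.5, 0,0,0.1,0,0,0,2.5, 0,0,0.1,0,0,0,2.5, 0,0,0.1,0,0,0,2.5, 0,0,0.1,0,0,0,2.5, 0,0,0.1,0,0,0,2.5, 0,0,0.1,0,0,0,2.5, 0,0,0.1,0,0,0,2.5]'; python3 - <<'E'
from h import *
s=ctrl.state();S=stat(0,-.143); O=np.array([.5965,-.1687,.055]);print(S.T@(s["tool_pos"]-O),S.T@s["wrist_force"],s["ft_torque"])
E
```

```text
time: 9.7
tool_pos: [0.4631, -0.1496, 0.289]
tcp_rot: [-1.747, 2.108, -0.547]
wrist_force: [-10.1, 7.1, 15.5]
grip_width: 0.381
[ 3.18145914e-04 -1.14650122e-04  2.70029927e-01] [-1.77747386  5.59102372 18.87626883] [0.8909498  0.44109126 0.43338276]
```

Axial force rose to 19 N after about 18 mm of travel, so the collar is on the seat. I'll release and back off along the axis.

```bash
python3 -m inch '[0,0,-0.02,0,0,0,2.5, 0,0,-0.02,0,0,0,3.6, 0,0,-0.02,0,0,0,4.5, 0,0,-0.02,0,0,0,6.5, 0,0,-0.02,0,0,0,8.5, 0,0,-0.02,0,0,0,8.5, 0,0,-1,0,0,0,8.5, 0,0,-2,0,0,0,8.5, 0,0,-4,0,0,0,8.5, 0,0,-6,0,0,0,8.5]'; python3 -m inch '[0,0,-2,0,0,0,8.5, 0,0,-4,0,0,0,8.5, 0,0,-6,0,0,0,8.5, 0,0,-6,0,0,0,8.5, 0,0,-6,0,0,0,8.5, 0,0,-6,0,0,0,8.5, 0,0,-6,0,0,0,8.5, 0,0,-6,0,0,0,8.5, 0,0,-6,0,0,0,8.5, 0,0,-6,0,0,0,8.5]'; python3 - <<'E'
from h import *
S=stat(0,-.143); O=np.array([.5965,-.1687,.055])
r=ctrl.read_camera("wrist");f=r["frame"][:,:,::-1].copy()
print("pred home knob top",proj(r,O+.128*S[:,2])); cv2.imwrite("pics/w6.png",f)
P,ok=cloud(r); uv=proj(r,O+.128*S[:,2])[0].astype(int)
p=P[uv[1]-3:uv[1]+4,uv[0]-3:uv[0]+4].reshape(-1,3).mean(0); print("knob top in station",S.T@(p-O))
f=ctrl.read_camera("scene")["frame"][160:360,200:440,::-1];cv2.imwrite("pics/s6.png",cv2.resize(f,(720,600),interpolation=cv2.INTER_CUBIC))
E
```

```text
time: 10.95
tool_pos: [0.4327, -0.1451, 0.342]
tcp_rot: [-1.747, 2.108, -0.548]
wrist_force: [-0.9, 0.7, -0.2]
grip_width: 0.996
time: 12.2
tool_pos: [0.403, -0.1408, 0.3939]
tcp_rot: [-1.747, 2.108, -0.548]
wrist_force: [-0.1, 0.2, -0.8]
grip_width: 0.997
pred home knob top [[322.8711044 245.1158642]]
knob top in station [9.45091711e-05 5.70097428e-04 1.27979768e-01]
```

View pics/w6.png

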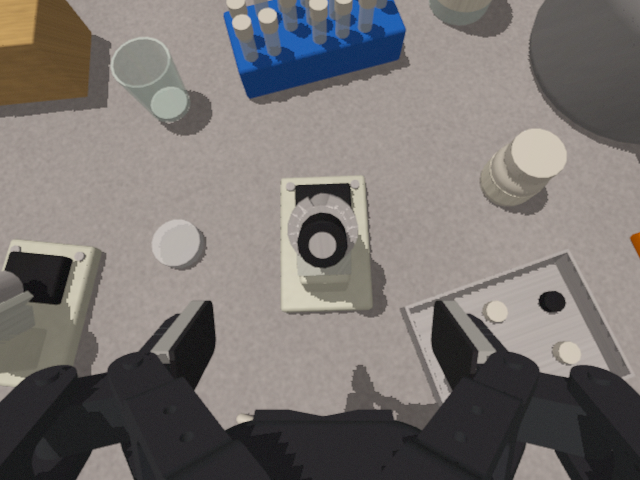

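View pics/s6.png

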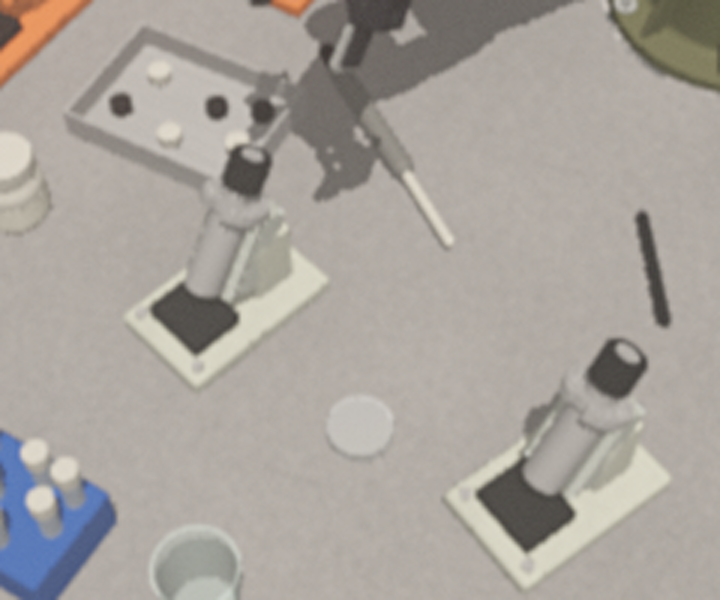

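The collar now rests on the block, and the knob top reads z = 128.0 mm in the holder's frame, where home is 128. It is within 0.6 mm sideways, and the gripper is well clear.

```bash
python3 -c "
from bench import ctrl
print(ctrl.hand_in())"
```

```text
the job is handed in; nothing more can be done
None
```

The cell on the robot's right was the one riding on its pin, and it is now fully home. I gripped it by the knob and rolled it about 52° in the groove until a notch faced the pin. Then I slid it down about 18 mm until the axial force rose to about 19 N at the seat, and let go.

- **Position:** the last wrist picture puts the knob top at z = 128.0 mm in the holder's frame, where home is 128 mm, and within 0.6 mm sideways.
- **Clearance:** the gripper is open and about 12 cm clear of the cell, with wrist force near zero. About 12 of the 64 s had been used when I handed in.
- **Other things:** in the last pictures the other cell and the bystanders in view look unmoved. I did not measure their positions again. No check failed or disagreed.

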